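Dock the cleaner jug and take off its safety cap

TASK

Slide the white square cleaner jug along the worktop, standing, until it is fully home against the back of the steel stall. Then open its push-and-turn safety cap: press the cap down, keep it down while turning it counterclockwise (seen from above) about a quarter turn, and lift it off. Finish while still holding the cap in the gripper, level and straight above the jug's mouth, about 5 cm clear of it; the jug stays standing home in the stall, and the salt shaker, the small tin and the mug are left alone.

Things in the scene. Friction and masses are not known exactly. Their poses are not given: they have to be found in the camera images.
- jug: White plastic jug, loose, 0.5-0.9 kg. Body 96 x 96 mm in plan, upright sides from z = 0 to 84 mm, shoulder to 90 mm; central neck carries the cap. Origin: centre of underside; z up, x and y square to its sides. Its -x side, with paper panel, faces away from the stall (up to 0.25 rad askew). Uncapped, it is 131.5 mm high. Pushed below 50 mm height it slides without tipping.
- cap: Round grey ribbed cap, 48 mm diameter, 32 mm tall, 30 g, locked on the jug's neck. Origin: centre of underside; z up. Locked, its underside is 102 mm above the jug's foot, 12 mm above the shoulder; its top at 134 mm. Grip its side at any yaw. Pressed, it turns counterclockwise from above; 60 to 115 degrees from the start frees it (75 is good). Unpressed or clockwise it is blocked.
- plunger (a joint): Spring plunger in the jug's mouth under the cap, in m: 0 with the cap locked and not pressed, grows to 0.008 (end stop) as the cap is pressed down; -0.0015 with no cap on it. At least 0.006 unlocks the cap; keep it so for the first 40 degrees of turn. The spring pushes up with 4 N at 0 and 14 N at the end.
- stall: Fixed steel U, 45 mm high, no floor, stops the jug turning. Origin: on the worktop, at the jug's origin when home. x points into it (about to the robot's left); open at -x. Inner faces: back wall x = 49 mm, sides y = +-52 mm (from x = -15 mm), flared lips to x = -44, y = +-73 mm; sheet 4 mm; 2 mm high flanges to y = +-76 mm. The jug starts 130 to 190 mm short of home, up to 22 mm to the side.
- salt_shaker: Salt shaker, 44 mm diameter, 90 mm tall, loose bystander behind the stall's back wall. Origin: centre of its underside, z up.
- tin_small: Small food tin, 57 mm diameter, 72 mm tall, loose bystander behind the stall's back wall. Origin: centre of its underside, z up.
- mug_blue: Mug, 86 mm body, 117 mm with its handle, 88 mm tall, loose bystander on the far side of the jug's path, 150 to 190 mm from its middle line. Origin: centre of its underside, z up.
Things that resemble listed ones, but are neither listed nor needed, are in the scene too. Of the things that look like the cap, the middle-sized one is meant.

How it is judged (in metres and radians):
On the way, in this order (a step that is already met when the one before it is completed fails the run):
1. the jug stands fully home in the stall with its cap still on (x of jug in the frame of stall between -0.008 and 0.008 m and y of jug in the frame of stall between -0.01 and 0.01 m and angle between jug's own z axis and vertical below 0.08 rad and height (world z) of jug below 0.008 m and z of cap in the frame of jug below 0.114 m), for 0.2 s.
2. the cap is pressed down (plunger at least 4 mm in) while the jug is home (all of step 1 and value of joint plunger above 0.004 m), for 0.05 s.
At the end, for the whole second after the job is handed in: The jug stands home in the stall (8 mm along, 10 mm across, 0.08 rad). The gripper holds the cap still, level within 0.25 rad, its axis within 30 mm of the jug's, its underside 157 to 260 mm above the jug's foot (25 to 130 mm above the mouth), touching nothing of the jug (x of jug in the frame of stall between -0.008 and 0.008 m and y of jug in the frame of stall between -0.01 and 0.01 m and angle between jug's own z axis and vertical below 0.08 rad and height (world z) of jug below 0.008 m and z of cap in the frame of jug between 0.157 and 0.26 m and horizontal distance between cap and jug below 0.03 m and angle between cap's own z axis and vertical below 0.25 rad and contact force between the fingers and cap above 1 N and contact force between cap and jug below 0.1 N and value of joint plunger below 0 m and linear speed of cap below 0.03 m/s and linear speed of jug below 0.02 m/s); the arm keeps its last pose, push and grip.
It fails at once if the jug is tipped by more than 0.25 rad or lifted more than 2 cm off the worktop (angle between jug's own z axis and vertical above 0.25 rad or height (world z) of jug above 0.02 m).
It fails at once if the cap comes off while the jug is not home in the stall (not (z of cap in the frame of jug below 0.114 m) and not (x of jug in the frame of stall between -0.015 and 0.015 m)).
It fails at once if the salt shaker is shifted by more than 2 cm or knocked over (distance of salt_shaker from where it was at the start of the episode above 0.02 m or angle between salt_shaker's own z axis and vertical above 0.3 rad).
It fails at once if the small tin is shifted by more than 2 cm or knocked over (distance of tin_small from where it was at the start of the episode above 0.02 m or angle between tin_small's own z axis and vertical above 0.3 rad).
It fails at once if the mug is shifted by more than 2 cm or knocked over (distance of mug_blue from where it was at the start of the episode above 0.02 m or angle between mug_blue's own z axis and vertical above 0.3 rad).
It also fails if it takes over 53 s, if anything falls off the work surface, if the arm or the gripper's body presses on something with over 40 N, if the wrist force passes 120 N, or if a joint passes its speed limit or range.

ROBOT

A 7-joint arm with a two-finger parallel gripper is mounted at the origin on a cart in front of the work surface, level with it; the furniture and walls round the work are solid. World frame = base frame: x ahead of the robot, y to its left, z up, the work surface at z = 0. Lengths are in mm, angles in rad, forces in N, time in s.
With the tool pointing down it reaches from about 400 to 750 mm from the base axis. Payload 19.5 kg.
Tool frame: the origin (TCP) lies at the very end of the fingers, on their centre line; the grasp point (between the pads) lies 19 mm behind it; y points along the fingers, x is the direction in which the jaws open and shut, and the axes are right-handed (so a half turn about y gives the same grasp; the last joint's range is limited). The gripper opens to 85 mm and grips with 20 to 120 N. Pads are 22 mm wide; open, the fingers measure 114 mm over their backs; the gripper's body (76 mm by 85 mm) begins 54 mm behind the grasp point. The pads swing forward as they close: fully open they stand 13 mm farther back than shut.
Start: joints at [1.272, 0.707, -0.028, 1.485, 0.022, 0.951, -0.075], TCP at [146.036, -556.116, 207.168] pointing down, gripper open.
Joint ranges: [-2.71, 2.71], [-0.32, 2.16], [-1.57, 1.52], [0, 2.45], [-1.46, 4.6], [0, 2.02], [-2.83, 2.83]. Speed limits (rad/s): [1.89, 1.89, 2.57, 2.57, 3.01, 3.01, 3.01].

INTERFACE

Orientations are given as [roll, pitch, yaw] about the fixed x, y, z axes, in that order (R = Rz(yaw) Ry(pitch) Rx(roll)).
In Python, from rig import arm gives the robot as it stands.
- The arm moves only by the tool carry_out, never from a script. Its argument "series" is a list of rows, each a list of 2 entries, a list of its own where there are three numbers: the shift along the tool's x, y, z in mm, then the turn, a rotation vector about the tool's x, y, z in rad. A call has 1 to 8 rows; each row is the pose to reach, as a shift and turn from the pose commanded when the call began, along the tool's axes at that moment; what a row does not reach only later rows make up. A row lasts 1/12 s, in which the tool goes at most 41.7 mm and 7.16 degrees, less where a joint would pass 70% of its speed; a pose out of reach is approached as far as the arm can. A call with a gripper value outside its range is refused whole. "claw" is the finger opening in mm, from 0 to 85.4, set as the call begins (left out, the last holds). The fingers move at their own pace and stop on an object; "squeeze" is the grip in N (left out, the last holds). Time passes only in rows, so rows that repeat a pose let the fingers close. It gives the time, the measured TCP pose, the force and the opening at its end, in the units of the state.
- arm.read_state(): the state, without advancing time (a new reading comes with each control period).
- arm.capture(name): name is "side" or "top" or "wrist"; returns the picture (480x640x3 uint8, red, green, blue); there is no depth.
- arm.get_calibration(name): a dict with "K" (3x3 intrinsics, pixels), "rvec" (rotation vector, rad) and "tvec" (3), from world to camera coordinates, as OpenCV has them. Camera axes: x right, y down, z forward; pixel columns grow to the right and rows downward; lengths in mm; the calibration is good to about 2 mm. A picture is of the moment at which its call begins: read the wrist's pose just before it. get_calibration takes no time and is no camera call; for the wrist camera it gives the pose at the moment of the call.
- arm.finish_job(): hands the job in, once; it reports no verdict.
The state is a dict: "time": time; "joints": joint angles; "joint_vel": joint speeds; "tau": joint torques, N m; "eef_pos": TCP position; "tool_rot": TCP orientation; "ft_force": force on the tool from outside, world axes, zero at the start; "torque": the same for the moment, N m; "width": finger opening in mm.
Only numpy, scipy, OpenCV 4.12 (cv2) and the standard library are available. Lean on these libraries where they do the work, as an engineer would, in place of code of your own. Each camera call takes 0.05 s, during which the arm holds its last target.

## Working session

There is one attempt and no reset: what is moved stays moved. The work goes in short steps, Python scripts to look and compute and a tool call to move; the robot and the scene stay as the last step left them, time stands still between calls to the robot, and variables do not carry over. Pictures are saved under pics/ and viewed, and the job is handed in when it is done.

Besides the shell and the picture viewer there is one more tool, called after ">>>" by a JSON object that holds its "name" and its "arguments", one argument or row to a line. carry_out: Moves the arm, as the interface text tells. Its arguments: {"type":"object","properties":{"series":{"type":"array","items":{"type":"array"}},"claw":{"type":"number"},"squeeze":{"type":"number"}},"required":["series"]}

```bash
ls; mkdir -p pics; cat > h.py <<'E'
import numpy as np, cv2
from rig import arm
def cal(n):
    c=arm.get_calibration(n); return np.array(c['K'],float),np.array(c['rvec'],float),np.array(c['tvec'],float)
def shot(n,f):
    c=cal(n); im=arm.capture(n); cv2.imwrite('pics/'+f+'.png',im[:,:,::-1]); np.savez('pics/'+f+'.npz',K=c[0],r=c[1],t=c[2]); return im
def load(f):
    d=np.load('pics/'+f+'.npz'); return d['K'],d['r'],d['t']
def ray(f,u,v):
    K,r,t=load(f); R=cv2.Rodrigues(r)[0]; d=R.T@np.linalg.inv(K)@np.array([u,v,1.]); o=-R.T@t.reshape(3); return o,d/np.linalg.norm(d)
def atz(f,u,v,z):
    o,d=ray(f,u,v); return o+d*(z-o[2])/d[2]
def tri(*obs):
    A=np.zeros((3,3));b=np.zeros(3);rs=[ray(*o) for o in obs]
    for o,d in rs: P=np.eye(3)-np.outer(d,d);A+=P;b+=P@o
    x=np.linalg.solve(A,b); return x,[np.linalg.norm((np.eye(3)-np.outer(d,d))@(x-o)) for o,d in rs]
def proj(f,p):
    K,r,t=load(f); return cv2.projectPoints(np.array(p,float).reshape(-1,3),r,t,K,None)[0].reshape(-1,2)
E
python3 - <<'E'
from h import *
shot('side','s0');shot('top','t0');shot('wrist','w0')
np.set_printoptions(precision=4,suppress=True)
for k,v in arm.read_state().items(): print(k,v)
for n in('side','top'):
    o,d=ray(n[0]+'0',320,240);print(n,o,d)
E
```

```text
pics
time 0.15
joints [ 1.2723  0.707  -0.0276  1.4849  0.022   0.9509 -0.0755]
joint_vel [ 0.0013 -0.0021  0.0017 -0.0022  0.0008  0.0008  0.0006]
tau [ -0.0024 -88.3305   1.233  -23.6195   0.0167   0.0053   0.0001]
eef_pos [ 146.0143 -555.9492  206.8402]
tool_rot [-1.5708  0.0008 -1.3139]
ft_force [0.6895 0.435  0.5235]
torque [ 0.0405  0.0297 -0.0158]
width 85.26452588118279
side [606.6531 902.4897 466.5189] [-0.0148 -0.9343 -0.3562]
top [541.5104 -42.5618 958.7381] [ 0.1074  0.0202 -0.994 ]
```

View pics/s0.png

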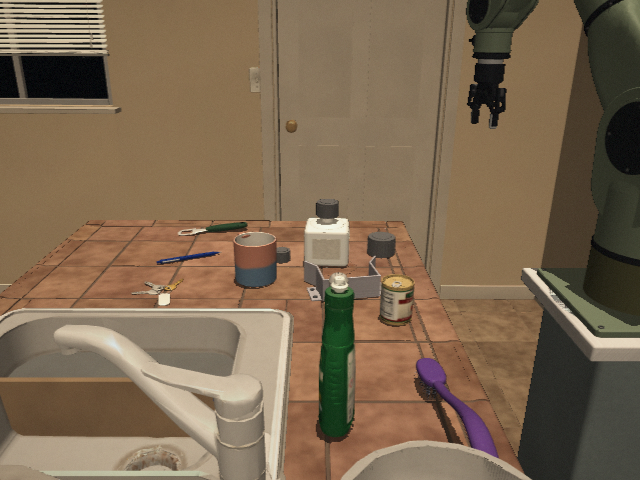

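View pics/t0.png

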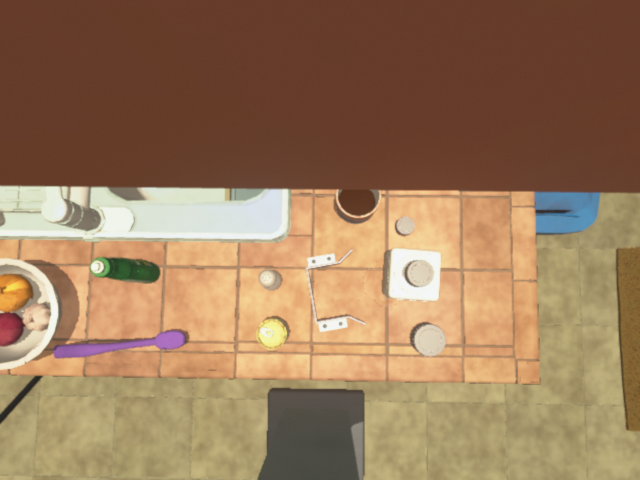

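View pics/w0.png

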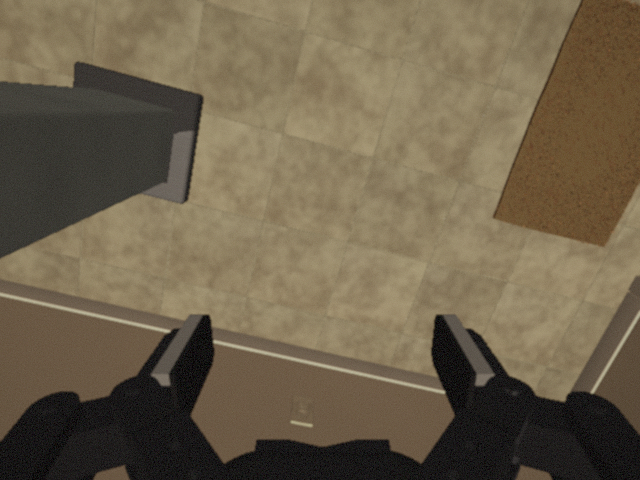

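The top view shows the jug at about (415,275) with its cap at (420,272). The stall's back is near x≈313 px and the shaker is at (268,280). The tin is at (272,333), the mug at (358,200), and the decoy caps are at (405,226) and (430,340). I'll zoom in next.

```bash
python3 - <<'E'
import cv2
a=cv2.imread('pics/t0.png')[180:370,240:460];cv2.imwrite('pics/t0z.png',cv2.resize(a,None,fx=3.5,fy=3.1579,interpolation=cv2.INTER_CUBIC))
a=cv2.imread('pics/s0.png')[190:340,220:420];cv2.imwrite('pics/s0z.png',cv2.resize(a,None,fx=4,fy=4,interpolation=cv2.INTER_CUBIC))
E
```

```text
(no output)
```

View pics/t0z.png

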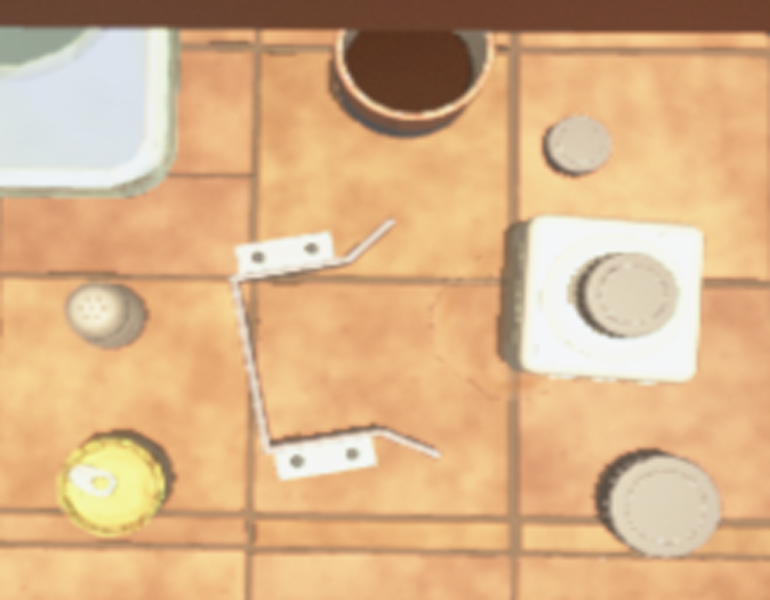

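View pics/s0z.png

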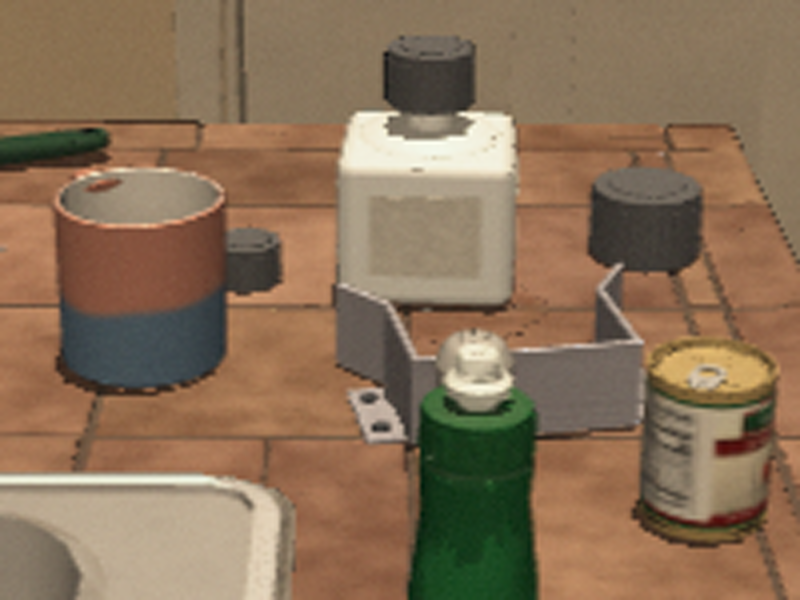

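```bash
cat >fit.py <<'E'
from h import *
from scipy.optimize import least_squares
def fit(f,model,pix,x0):
    model=np.array(model,float);pix=np.array(pix,float)
    def res(p):
        c,s=np.cos(p[2]),np.sin(p[2]);R=np.array([[c,-s,0],[s,c,0],[0,0,1]])
        return (proj(f,model@R.T+[p[0],p[1],0])-pix).ravel()
    r=least_squares(res,x0,x_scale=[10,10,.1]);return r.x,r.fun.reshape(-1,2).round(1)
E
python3 - <<'E'
from fit import *
np.set_printoptions(precision=3,suppress=True)
z=lambda L:[(240+x/3.5,180+y/3.15789) for x,y in L]
zs=lambda L:[(220+x/4,190+y/4) for x,y in L]
m=[(51,-54,45),(51,54,45),(-15,-54,45),(-15,54,45),(-44,-75,45),(-44,75,45)]
print('stall',*fit('t0',m,z([(237,280),(267,445),(347,262),(380,432),(393,221),(438,456)]),[500,0,1.5]))
mj=[(46,-46,86),(-46,-46,86),(-46,46,86),(46,46,86)]
print('jug',*fit('t0',mj,z([(532,219),(700,231),(693,380),(523,372)]),[500,-100,1.5]))
# cap by two views: top centre
t=z([(632,294)])[0]; s=zs([(430,46)])[0]
print('cap top',tri(('t0',*t),('s0',*s)), atz('t0',*t,134))
for n,p,h in(('shaker',(97,310),90),('tin',(112,480),72),('mugc',(415,70),88),('smallcap',(580,143),20),('bigcap',(663,503),40)): print(n,atz('t0',*z([p])[0],h))
# jug top corner tri : front side corners in side view: near-left top(345,165)? compare
print('tops', [tri(('t0',*z([a])[0]),('s0',*zs([b])[0])) for a,b in (((530,219),(343,172)),((521,373),(513,174)))])
E
```

```text
stall [541.387 -58.238   1.75 ] [[-1.2 -1.1]
 [-0.8  1.7]
 [ 0.6 -0.9]
 [ 0.5  0.2]
 [ 0.2 -0.9]
 [ 0.6  0.9]]
jug [ 572.416 -202.528    1.519] [[-0.6 -0.5]
 [ 0.6 -1.1]
 [ 0.5  1.2]
 [-0.6  0.4]]
cap top (array([ 573.988, -203.864,  133.707]), [np.float64(0.25861035244082364), np.float64(0.2586103524408073)]) [ 574.235 -203.821  134.   ]
shaker [562.625  71.371  90.   ]
tin [462.257  63.074  72.   ]
mugc [708.423 -96.746  88.   ]
smallcap [ 675.104 -196.685   20.   ]
bigcap [ 450.26  -238.525   40.   ]
tops [(array([ 620.363, -160.175,   77.171]), [np.float64(0.29069801077241686), np.float64(0.29069801077282326)]), (array([ 529.602, -155.297,   78.225]), [np.float64(0.7737146755471709), np.float64(0.7737146755471347)])]
```

```bash
cat >>h.py <<'E'
from scipy.spatial.transform import Rotation as Ro
def plan(pos,rpy):
    s=arm.read_state(); R=Ro.from_euler('xyz',s['tool_rot']); T=Ro.from_euler('xyz',rpy)
    print('at',np.round(s['eef_pos'],1),np.round(s['tool_rot'],3),'F',np.round(s['ft_force'],1),'w',round(s['width'],1),'t',s['time'])
    print('shift',np.round(R.inv().apply(np.array(pos)-s['eef_pos']),1),'turn',np.round((R.inv()*T).as_rotvec(),3))
E
python3 - <<'E'
from h import *
plan([592,-300,200],[-np.pi/2+.45,0,.18])
E
```

```text
at [ 146.  -555.9  206.8] [-1.571e+00  1.000e-03 -1.314e+00] F [0.7 0.4 0.5] w 85.3 t 0.15
shift [-134.2    6.9  496.4] turn [ 0.362 -1.467  0.335]
```

>>> {"name": "carry_out", "arguments": {
  "series": [
    [[-134,7,496],[0.362,-1.467,0.335]],
    [[-134,7,496],[0.362,-1.467,0.335]],
    [[-134,7,496],[0.362,-1.467,0.335]],
    [[-134,7,496],[0.362,-1.467,0.335]],
    [[-134,7,496],[0.362,-1.467,0.335]],
    [[-134,7,496],[0.362,-1.467,0.335]],
    [[-134,7,496],[0.362,-1.467,0.335]],
    [[-134,7,496],[0.362,-1.467,0.335]]
  ],
  "claw": 50
}}

```text
time: 0.82
eef_pos: [436.4, -389.3, 202.7]
tool_rot: [-1.272, 0.08, -0.341]
ft_force: [0.4, -0.7, 0.5]
width: 49.7
```

```bash
python3 - <<'E'
from h import *
plan([592,-300,150],[-np.pi/2+.45,0,.18])
print(arm.read_state()['joints'])
E
```

```text
at [ 436.4 -389.3  202.7] [-1.272  0.08  -0.341] F [ 0.4 -0.7  0.5] w 49.7 t 0.8167
shift [120.6  81.3 117.5] turn [ 0.127 -0.514  0.118]
[ 0.9636498   0.87116918 -0.38771289  1.19268884  0.04052197  1.29359944
  0.31246439]
```

>>> {"name": "carry_out", "arguments": {
  "series": [
    [[121,81,117],[0.127,-0.514,0.118]],
    [[121,81,117],[0.127,-0.514,0.118]],
    [[121,81,117],[0.127,-0.514,0.118]],
    [[121,81,117],[0.127,-0.514,0.118]],
    [[121,81,117],[0.127,-0.514,0.118]],
    [[121,81,117],[0.127,-0.514,0.118]],
    [[121,81,117],[0.127,-0.514,0.118]],
    [[121,81,117],[0.127,-0.514,0.118]]
  ]
}}

```text
time: 1.48
eef_pos: [591.0, -303.2, 149.7]
tool_rot: [-1.123, 0.002, 0.174]
ft_force: [-0.5, -0.2, 0.4]
width: 49.7
```

```bash
python3 - <<'E'
from h import *
shot('wrist','w1'); shot('side','s1')
plan([592,-300,25],[-np.pi/2+.45,0,.18])
print(arm.read_state()['joints'])
E
```

```text
at [ 590.7 -303.8  150.5] [-1.124e+00  1.000e-03  1.730e-01] F [0.2 0.6 0.2] w 50.3 t 1.5833
shift [  2.1 114.6 -51.1] turn [ 0.003 -0.007  0.002]
[ 0.69866008  1.17909728 -0.50752266  0.6401799   0.10162258  1.64350481
  0.59201669]
```

View pics/w1.png

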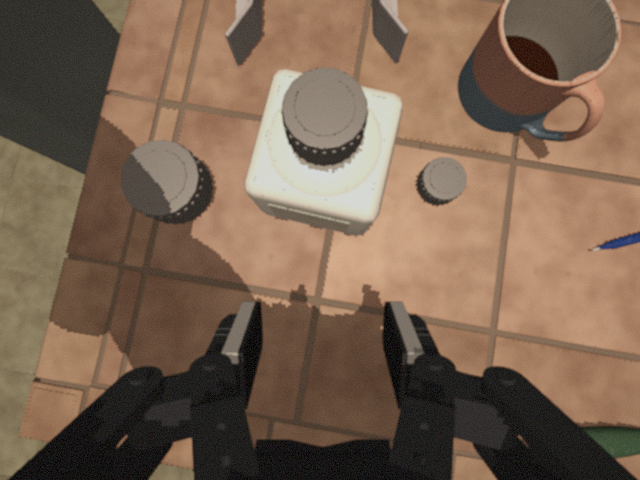

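View pics/s1.png

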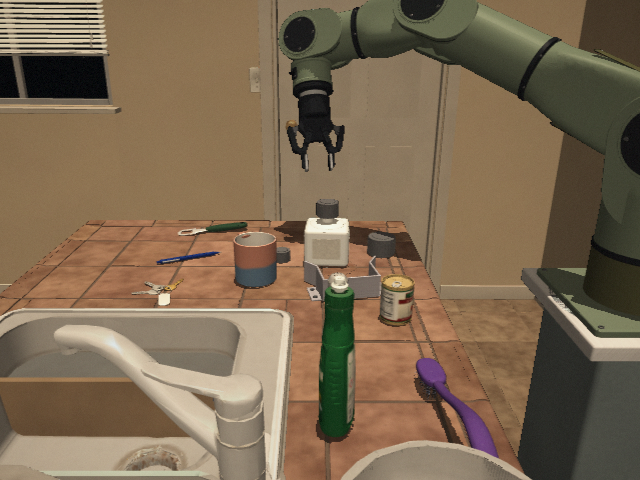

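The wrist view shows the jug body at about (322,150), with the cap top centred at (325,97). The stall lips are visible at (240,40) and (390,35), and the fingers are behind the jug.

```bash
python3 - <<'E'
from h import *
np.set_printoptions(precision=1,suppress=True)
print('cam',ray('w1',320,240))
t=(240+632/3.5,180+294/3.15789)
print('cap',atz('w1',325,97,134),tri(('w1',325,97),('t0',*t)))
# jug predicted corners of top under fit
for yaw in (1.52,):
  c,s=np.cos(yaw),np.sin(yaw)
  P=[(574-0+c*a-s*b,-203.7+s*a+c*b,z) for a,b,z in((-48,-48,84),(-48,48,84),(48,-48,84),(48,48,84),(-48,-48,0),(-48,48,0))]
  print(proj('w1',P))
c,s=np.cos(1.75),np.sin(1.75)
print(proj('w1',[(541.4+c*a-s*b,-58.2+s*a+c*b,z) for a,b,z in((-44,-73,45),(-44,73,45),(-44,-73,0),(-44,73,0))]))
E
```

```text
cam (array([ 591.1, -297.3,  336.7]), array([-0. ,  0.1, -1. ]))
cap [ 574.2 -195.2  134. ] (array([ 574.5, -201.4,  145.9]), [np.float64(0.7444596101852052), np.float64(0.7444596101854529)])
[[376.6 227.5]
 [236.5 196.1]
 [405.2  93.7]
 [270.6  65. ]
 [363.5 241.6]
 [257.7 217.7]]
[[403.7  36.7]
 [224.5  38. ]
 [393.6  67.7]
 [236.8  68.7]]
```

>>> {"name": "carry_out", "arguments": {
  "series": [
    [[2,40,-18],[0,0,0]],
    [[2,80,-36],[0,0,0]],
    [[2,110,-49],[0.003,-0.007,0.002]],
    [[2,115,-51],[0.003,-0.007,0.002]],
    [[2,115,-51],[0.003,-0.007,0.002]],
    [[2,115,-51],[0.003,-0.007,0.002]]
  ]
}}

```text
time: 2.08
eef_pos: [593.1, -299.4, 26.5]
tool_rot: [-1.121, -0.002, 0.181]
ft_force: [-0.5, -0.2, 1.3]
width: 50.0
```

```bash
python3 - <<'E'
from h import *
shot('top','t2')
a=cv2.imread('pics/t2.png')[180:370,240:460];cv2.imwrite('pics/t2z.png',cv2.resize(a,None,fx=3.5,fy=3.1579,interpolation=cv2.INTER_CUBIC))
u=np.array([np.cos(1.791),np.sin(1.791),0]);
s=arm.read_state();plan(np.array(s['eef_pos'])+100*u,[-np.pi/2+.45,0,.18])
E
```

```text
at [ 593.4 -299.5   27. ] [-1.122 -0.002  0.181] F [-0.2  0.2  0.2] w 50.1 t 2.1333
shift [-3.9 43.4 90. ] turn [0.001 0.002 0.002]
```

View pics/t2z.png

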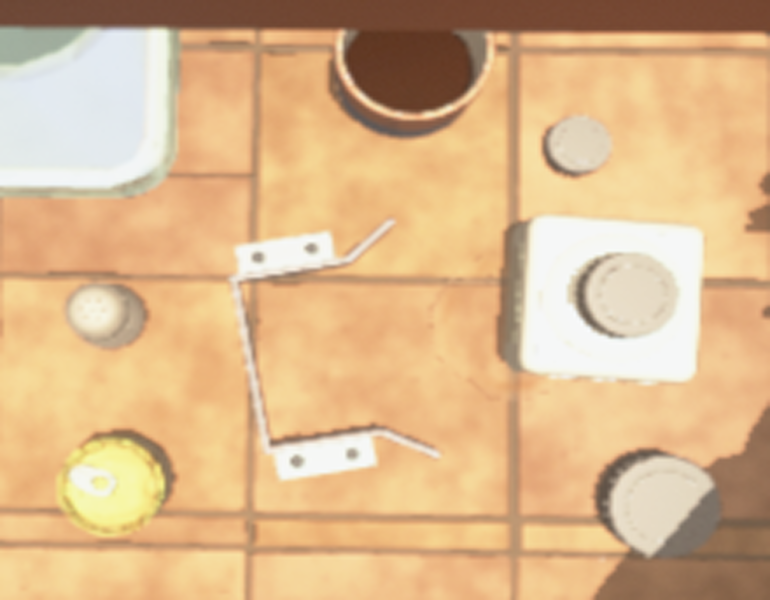

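>>> {"name": "carry_out", "arguments": {
  "series": [
    [[-0.4,4.3,9],[0,0,0]],
    [[-0.8,8.7,18],[0,0,0]],
    [[-1.2,13,27],[0,0,0]],
    [[-1.6,17.4,36],[0,0,0]],
    [[-2,21.7,45],[0,0,0]],
    [[-2.4,26,54],[0,0,0]],
    [[-2.8,30.4,63],[0,0,0]],
    [[-3.2,34.7,72],[0,0,0]]
  ]
}}

```text
time: 2.8
eef_pos: [576.2, -221.5, 26.9]
tool_rot: [-1.123, -0.003, 0.181]
ft_force: [2.9, -4.1, -0.5]
width: 50.0
```

```bash
python3 - <<'E'
from h import *
shot('top','t3');shot('side','s3')
a=cv2.imread('pics/t3.png')[180:370,240:460];cv2.imwrite('pics/t3z.png',cv2.resize(a,None,fx=3.5,fy=3.1579,interpolation=cv2.INTER_CUBIC))
print(arm.read_state()['eef_pos'],arm.read_state()['ft_force'])
E
```

```text
[ 575.85129953 -220.08145732   26.88147496] [-0.42968934  0.46780525  0.46026925]
```

View pics/t3z.png

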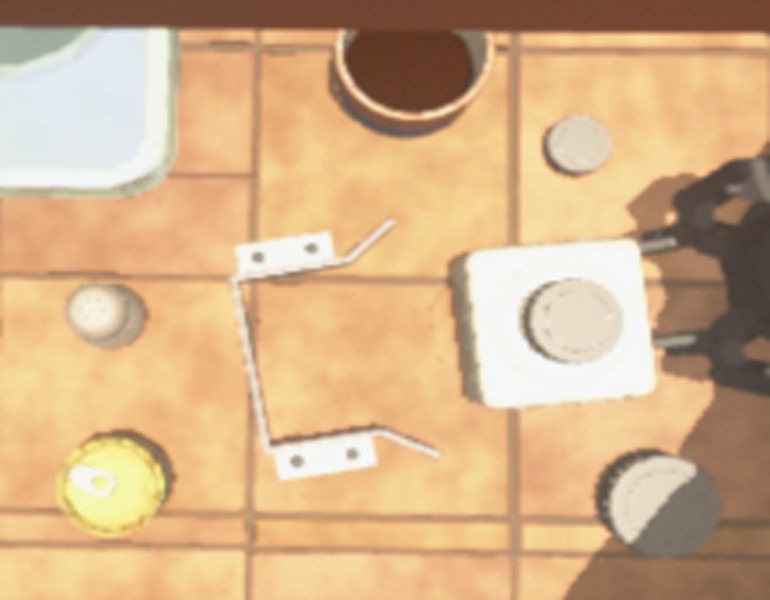

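View pics/s3.png

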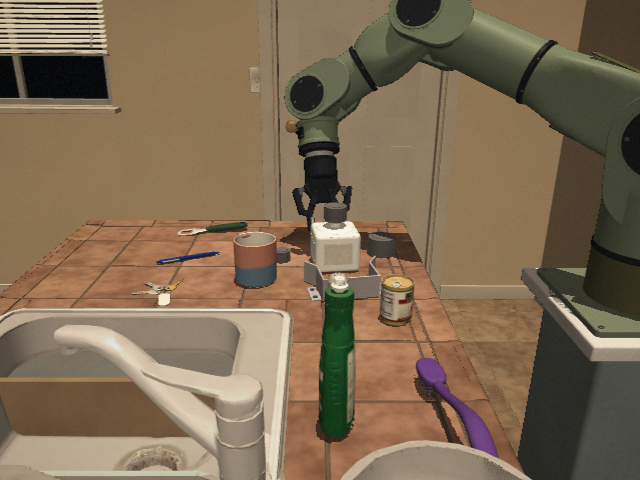

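The jug is now nearly square to the stall, with its cap top at zoom (575,320) and both fingers on its rear face. I'll compute the offsets.

```bash
python3 - <<'E'
from fit import *
np.set_printoptions(precision=3,suppress=True)
z=lambda L:[(240+x/3.5,180+y/3.15789) for x,y in L]
p=atz('t3',*z([(575,319)])[0],134);print('cap',p)
mj=[(46,-46,86),(-46,-46,86),(-46,46,86),(46,46,86)]
print('jug',*fit('t3',mj,z([(467,255),(640,241),(654,391),(488,407)]),[500,-100,1.5]))
x=np.array([np.cos(1.75),np.sin(1.75)]);y=np.array([-x[1],x[0]]);d=p[:2]-[541.4,-58.2];print('stall xy',d@x,d@y)
# stall using side view too
import cv2
a=cv2.imread('pics/s3.png')[190:340,270:420];
E
```

```text
cap [ 559.925 -175.175  134.   ]
jug [ 558.51  -176.081    1.678] [[ 0.  -0.7]
 [-0.4 -0.9]
 [ 1.2  1. ]
 [-0.9  0.5]]
stall xy -118.40369522493799 2.6217105544721306
```

>>> {"name": "carry_out", "arguments": {
  "series": [
    [[0.2,4.35,9],[0,0,0]],
    [[0.5,8.7,18],[0,0,0]],
    [[0.8,13,27],[0,0,0]],
    [[1,17.4,36],[0,0,0]],
    [[1.2,21.7,45],[0,0,0]],
    [[1.5,26.1,54],[0,0,0]],
    [[1.8,30.4,63],[0,0,0]],
    [[2,34.8,72],[0,0,0]]
  ]
}}

```text
time: 3.57
eef_pos: [565.1, -145.7, 26.2]
tool_rot: [-1.127, -0.005, 0.178]
ft_force: [5.5, -6.7, 3.7]
width: 50.0
```

```bash
python3 - <<'E'
from h import *
shot('top','t4')
a=cv2.imread('pics/t4.png')[180:370,240:460];cv2.imwrite('pics/t4z.png',cv2.resize(a,None,fx=3.5,fy=3.1579,interpolation=cv2.INTER_CUBIC))
print(arm.read_state()['eef_pos'],arm.read_state()['ft_force'])
E
```

```text
[ 564.01725201 -141.71334011   26.32835201] [ 3.79157108 -0.67794567  0.008017  ]
```

View pics/t4z.png

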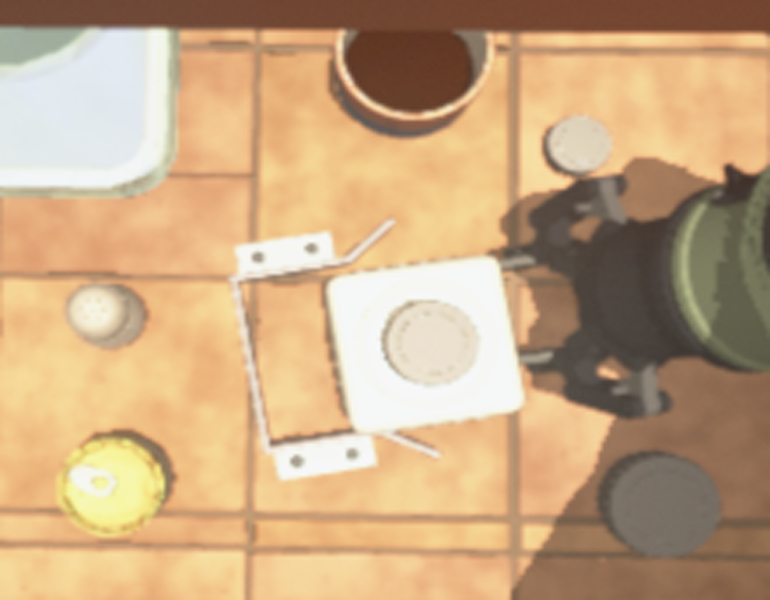

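The jug is square to the stall and entering it, with the cap at zoom (432,342). I'll keep pushing, more gently near home.

>>> {"name": "carry_out", "arguments": {
  "series": [
    [[0,3.5,7.2],[0,0,0]],
    [[0,7,14.4],[0,0,0]],
    [[0,10.4,21.6],[0,0,0]],
    [[0,12.6,26.1],[0,0,0]],
    [[0,14,28.8],[0,0,0]],
    [[0,14.8,30.6],[0,0,0]],
    [[0,14.8,30.6],[0,0,0]]
  ]
}}

```text
time: 4.2
eef_pos: [558.0, -109.7, 25.7]
tool_rot: [-1.123, -0.003, 0.181]
ft_force: [5.1, -4.9, 1.9]
width: 49.9
```

>>> {"name": "carry_out", "arguments": {
  "series": [
    [[0,0.9,1.8],[0,0,0]],
    [[0,1.7,3.6],[0,0,0]],
    [[0,1.7,3.6],[0,0,0]]
  ]
}}

```text
time: 4.45
eef_pos: [557.3, -105.9, 25.7]
tool_rot: [-1.123, -0.003, 0.181]
ft_force: [5.2, -5.7, 3.5]
width: 49.8
```

>>> {"name": "carry_out", "arguments": {
  "series": [
    [[0,0.9,1.8],[0,0,0]],
    [[0,1.3,2.7],[0,0,0]],
    [[0,1.3,2.7],[0,0,0]]
  ]
}}

```text
time: 4.7
eef_pos: [556.7, -103.0, 25.6]
tool_rot: [-1.123, -0.003, 0.181]
ft_force: [6.3, -5.4, 3.7]
width: 50.0
```

```bash
python3 - <<'E'
from h import *
shot('top','t5')
a=cv2.imread('pics/t5.png')[180:370,240:460];cv2.imwrite('pics/t5z.png',cv2.resize(a,None,fx=3.5,fy=3.1579,interpolation=cv2.INTER_CUBIC))
print(arm.read_state()['eef_pos'],arm.read_state()['ft_force'])
E
```

```text
[ 556.70891032 -103.03903393   25.6762052 ] [ 4.64125002 -5.88302245  2.36039854]
```

View pics/t5z.png

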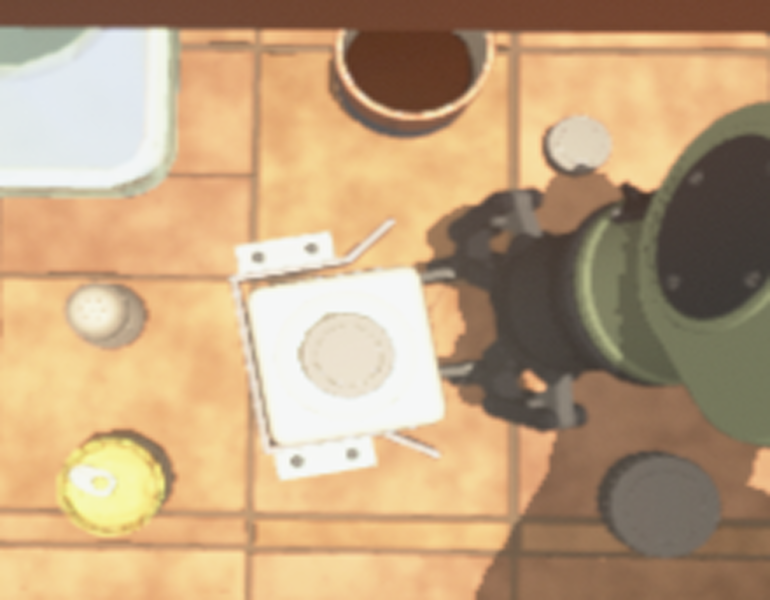

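```bash
python3 - <<'E'
from fit import *
np.set_printoptions(precision=3,suppress=True)
z=lambda L:[(240+x/3.5,180+y/3.15789) for x,y in L]
p=atz('t5',*z([(347,354)])[0],134);print('cap',p)
x=np.array([np.cos(1.75),np.sin(1.75)]);y=np.array([-x[1],x[0]]);d=p[:2]-[541.4,-58.2];print('stall xy',d@x,d@y)
E
```

```text
cap [538.874 -60.85  134.   ]
stall xy -2.1569901008877923 2.957779669825035
```

>>> {"name": "carry_out", "arguments": {
  "series": [
    [[0,0.9,1.8],[0,0,0]],
    [[0,1.7,3.6],[0,0,0]],
    [[0,1.7,3.6],[0,0,0]]
  ]
}}

```text
time: 5.0
eef_pos: [556.5, -100.1, 25.7]
tool_rot: [-1.124, -0.004, 0.18]
ft_force: [7.5, -11.4, 2.8]
width: 49.9
```

Force is rising, so I'll push a little further.

>>> {"name": "carry_out", "arguments": {
  "series": [
    [[0,0.9,1.8],[0,0,0]],
    [[0,1.3,2.7],[0,0,0]],
    [[0,1.3,2.7],[0,0,0]]
  ]
}}

```text
time: 5.25
eef_pos: [556.8, -99.8, 25.6]
tool_rot: [-1.128, -0.005, 0.178]
ft_force: [10.0, -27.0, 7.8]
width: 49.9
```

The jug is home: the force jumped to 27 N with no further motion. Now I'll retreat and rise.

>>> {"name": "carry_out", "arguments": {
  "series": [
    [[0,-9,-18],[0,0,0]],
    [[0,-22,-45],[0,0,0]],
    [[0,-30,-63],[0,0,0]],
    [[0,-66,-46],[0,0,0]],
    [[0,-102,-28],[0,0,0]],
    [[0,-138,-11],[0,0,0]],
    [[0,-174,6],[0,0,0]],
    [[0,-210,24],[0,0,0]]
  ],
  "claw": 85
}}

```text
time: 5.92
eef_pos: [566.1, -163.7, 227.2]
tool_rot: [-1.12, -0.001, 0.182]
ft_force: [0.1, -0.4, 0.6]
width: 85.0
```

```bash
python3 - <<'E'
from h import *
shot('top','t6');shot('side','s6');shot('wrist','w6')
a=cv2.imread('pics/t6.png')[180:370,240:460];cv2.imwrite('pics/t6z.png',cv2.resize(a,None,fx=3.5,fy=3.1579,interpolation=cv2.INTER_CUBIC))
a=cv2.imread('pics/s6.png')[190:340,220:420];cv2.imwrite('pics/s6z.png',cv2.resize(a,None,fx=4,fy=4,interpolation=cv2.INTER_CUBIC))
s=arm.read_state();print(s['eef_pos'],s['ft_force'],s['time'],s['joints'])
E
```

```text
[ 567.39135965 -163.80703796  227.649282  ] [-0.26432873 -0.03851877 -0.83852427] 6.0667 [ 0.64116722  0.91522374 -0.56118362  1.10046326  0.02655961  1.39668927
  0.40940152]
```

View pics/t6z.png

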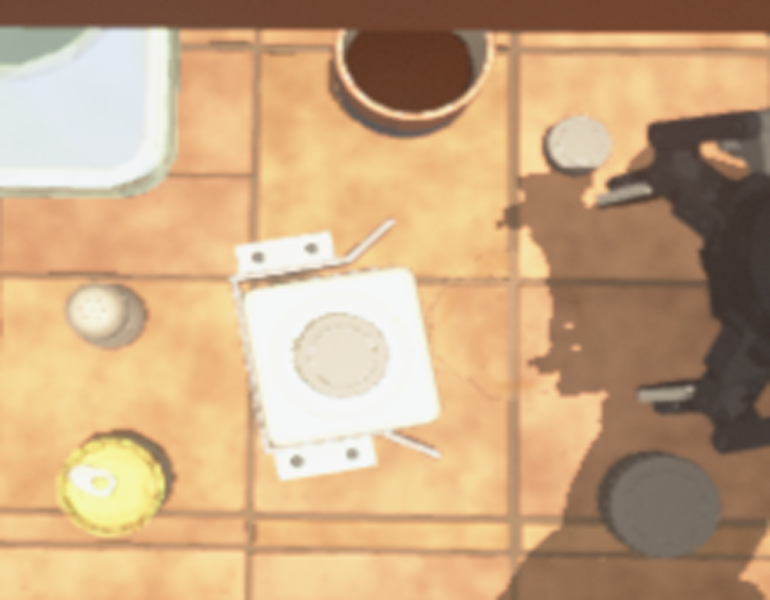

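View pics/s6z.png

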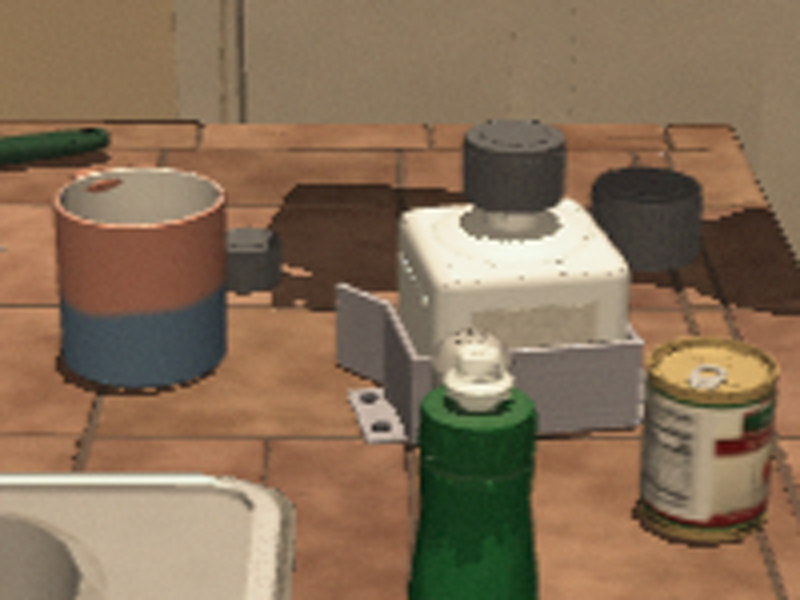

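View pics/w6.png

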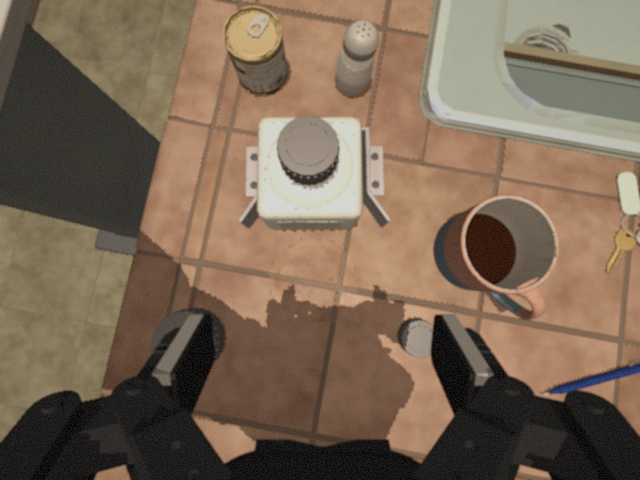

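The jug sits squarely in the stall. The cap top is at top-zoom (341,354), side-zoom (515,135) and wrist (308,143). I'll triangulate it from these.

```bash
python3 - <<'E'
from h import *
np.set_printoptions(precision=2,suppress=True)
t=(240+341/3.5,180+354/3.15789);s=(220+515/4,190+135/4)
print(tri(('t6',*t),('s6',*s)),tri(('t6',*t),('s6',*s),('w6',308,143)),atz('t6',*t,134),atz('w6',308,143,134))
p=tri(('t6',*t),('s6',*s))[0]
plan([p[0],p[1],200],[-np.pi/2,0,0.18-0.65])
E
```

```text
(array([537.93, -57.77, 133.82]), [np.float64(0.9069152260860432), np.float64(0.906915226085659)]) (array([538.23, -56.05, 135.02]), [np.float64(1.8684752742984014), np.float64(1.2230963113597593), np.float64(1.6520583105142013)]) [538.83 -57.84 134.  ] [538.54 -53.99 134.  ]
at [ 567.4 -163.8  227.6] [-1.12 -0.    0.18] F [-0.3 -0.  -0.8] w 85.2 t 6.0667
shift [-9.9 72.4 86.8] turn [-0.43  0.64 -0.14]
```

>>> {"name": "carry_out", "arguments": {
  "series": [
    [[-9.5,72.4,87.5],[-0.43,0.64,-0.14]],
    [[-9.5,72.4,87.5],[-0.43,0.64,-0.14]],
    [[-9.5,72.4,87.5],[-0.43,0.64,-0.14]],
    [[-9.5,72.4,87.5],[-0.43,0.64,-0.14]],
    [[-9.5,72.4,87.5],[-0.43,0.64,-0.14]],
    [[-9.5,72.4,87.5],[-0.43,0.64,-0.14]],
    [[-9.5,72.4,87.5],[-0.43,0.64,-0.14]],
    [[-9.5,72.4,87.5],[-0.43,0.64,-0.14]]
  ]
}}

```text
time: 6.73
eef_pos: [537.3, -54.0, 197.4]
tool_rot: [-1.57, 0.007, -0.467]
ft_force: [1.0, 1.3, -0.2]
width: 84.5
```

```bash
python3 - <<'E'
from h import *
shot('wrist','w7')
print(proj('w7',[538.3,-57,134]))
plan([538.3,-57,104],[-np.pi/2,0,-.47]); print(arm.read_state()['joints'])
E
```

```text
[[328.41666434 252.84235953]]
at [537.2 -55.1 197.1] [-1.568  0.008 -0.464] F [ 0.6 -0.9  0.6] w 84.9 t 6.7833
shift [ 2.6 93.1 -1.5] turn [-0.003  0.006 -0.008]
[ 0.12143428  0.67037173 -0.13955071  1.61860573  0.10550146  0.86640359
 -0.52074693]
```

View pics/w7.png

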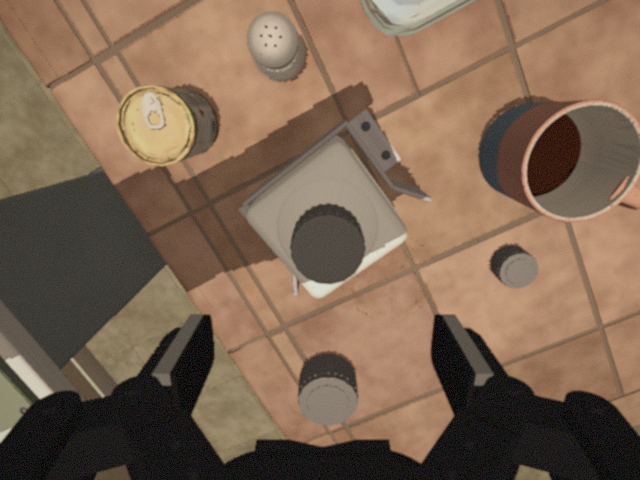

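The cap top appears at (328,246), about 7 px (4 mm) from the prediction. I'll split the difference and descend.

>>> {"name": "carry_out", "arguments": {
  "series": [
    [[2.5,30,0.5],[0,0,0]],
    [[2.5,60,0.5],[0,0.006,-0.008]],
    [[2.5,85,0.5],[0,0.006,-0.008]],
    [[2.5,96,0.5],[0,0.006,-0.008]],
    [[2.5,96,0.5],[0,0.006,-0.008]],
    [[2.5,96,0.5],[0,0.006,-0.008]]
  ]
}}

```text
time: 7.28
eef_pos: [538.7, -57.4, 100.8]
tool_rot: [-1.568, 0.001, -0.473]
ft_force: [-0.4, 0.4, -0.1]
width: 85.1
```

```bash
python3 - <<'E'
from h import *
shot('side','s8');shot('wrist','w8')
a=cv2.imread('pics/s8.png')[150:300,250:450];cv2.imwrite('pics/s8z.png',cv2.resize(a,None,fx=4,fy=4,interpolation=cv2.INTER_CUBIC))
s=arm.read_state();print(s['eef_pos'],s['ft_force'],s['width'])
E
```

```text
[539.31222568 -57.08244999 101.80934368] [ 0.48375839 -0.80443611  0.27501563] 85.04738371726822
```

View pics/s8z.png

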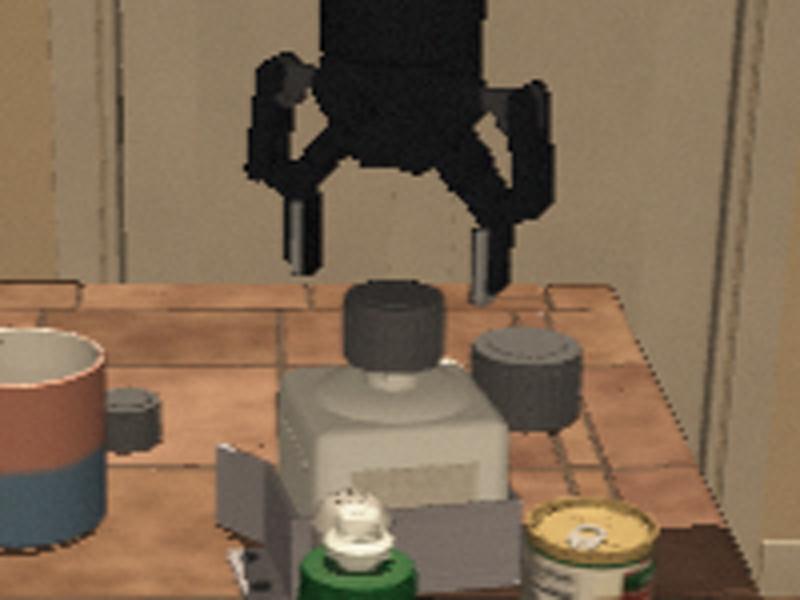

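View pics/w8.png

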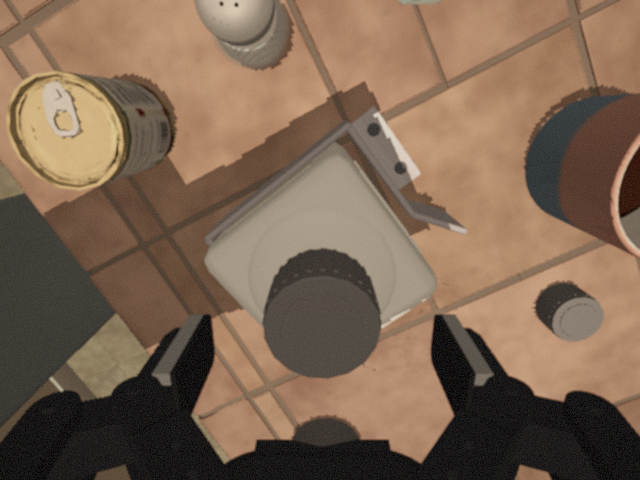

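```bash
python3 - <<'E'
from h import *
np.set_printoptions(precision=1,suppress=True)
f=lambda p:(proj('s8',p)-[250,150])*4
x=np.array([np.cos(-.473),np.sin(-.473),0])
for h in(102,110,115,120,125,134): print(h,f([np.array([539,-57,h])+44*x,np.array([539,-57,h])-44*x,[539,-57,h]]).ravel())
print(arm.read_state()['eef_pos'],arm.read_state()['tool_rot'])
E
```

```text
102 [306.6 343.1 474.5 373.5 389.1 358.1]
110 [306.8 327.8 475.3 357.7 389.5 342.5]
115 [307.  318.1 475.7 347.7 389.8 332.7]
120 [307.1 308.4 476.2 337.7 390.1 322.8]
125 [307.2 298.7 476.6 327.7 390.4 313. ]
134 [307.5 281.1 477.4 309.6 390.9 295.1]
[539.3 -57.1 101.8] [-1.6 -0.  -0.5]
```

```bash
python3 - <<'E'
from h import *
np.set_printoptions(precision=1,suppress=True)
K,r,t=load('w8');print(K, ray('w8',320,240))
R=Ro.from_euler('xyz',arm.read_state()['tool_rot']).as_matrix();T=np.array(arm.read_state()['eef_pos'])
for b in(0,13,20,30,40):
  for x in(-42.5,42.5):
    print(b,x,proj('w8',[T+R@np.array([x,-b,-11.]),T+R@np.array([x,-b,11.])]).ravel())
E
```

```text
[[384.6   0.  322.2]
 [  0.  384.6 238.7]
 [  0.    0.    1. ]] (array([577.2,  19.3, 269. ]), array([-0.2, -0.3, -0.9]))
0 -42.5 [238.6 315.2 235.3 274.3]
0 42.5 [411.4 315.3 414.8 274.3]
13 -42.5 [232.8 329.7 229.  286.4]
13 42.5 [417.5 329.7 421.5 286.4]
20 -42.5 [229.3 338.3 225.2 293.6]
20 42.5 [421.2 338.4 425.5 293.7]
30 -42.5 [223.8 351.9 219.2 305.1]
30 42.5 [427.  352.  431.8 305.2]
40 -42.5 [217.6 367.2 212.4 318.1]
40 42.5 [433.5 367.3 439.  318.1]
```

The side and wrist views agree that the open fingertips are really about 36 mm above the reported TCP, at z≈138, so they are level with the cap top. The cap also sits about 4 mm further along tool z than planned. I'll go 26 mm lower, shift 3 mm in z, and check again before closing.

>>> {"name": "carry_out", "arguments": {
  "series": [
    [[0,8,3],[0,0,0]],
    [[0,16,3],[0,0,0]],
    [[0,26,3],[0,0,0]],
    [[0,26,3],[0,0,0]],
    [[0,26,3],[0,0,0]]
  ]
}}

```text
time: 7.8
eef_pos: [539.9, -53.6, 74.3]
tool_rot: [-1.569, 0.001, -0.473]
ft_force: [0.3, 1.1, 0.4]
width: 85.2
```

```bash
python3 - <<'E'
from h import *
shot('side','s9');shot('wrist','w9')
a=cv2.imread('pics/s9.png')[150:300,250:450];cv2.imwrite('pics/s9z.png',cv2.resize(a,None,fx=4,fy=4,interpolation=cv2.INTER_CUBIC))
s=arm.read_state();print(s['eef_pos'],s['ft_force'],s['width'])
E
```

```text
[540.32678726 -53.68404785  74.98374993] [-0.33457875  0.4043387   0.87954892] 85.0155225146869
```

View pics/s9z.png

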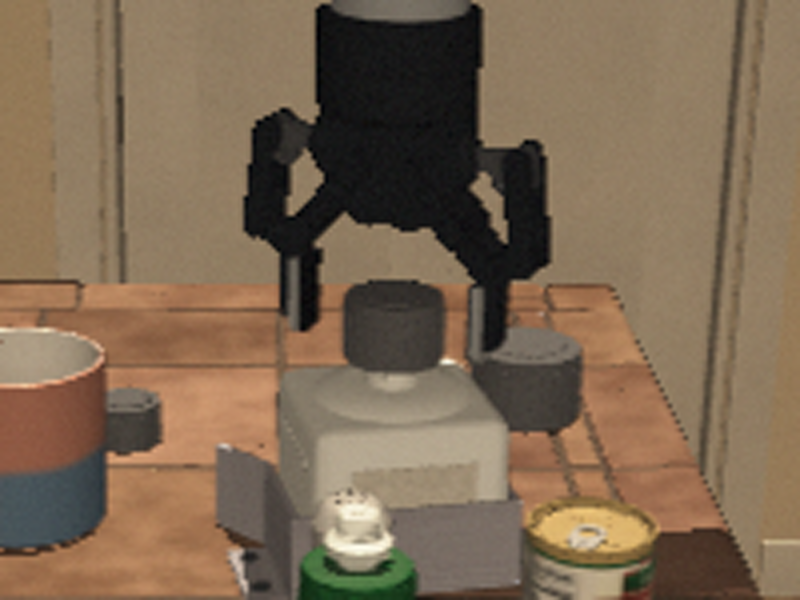

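View pics/w9.png

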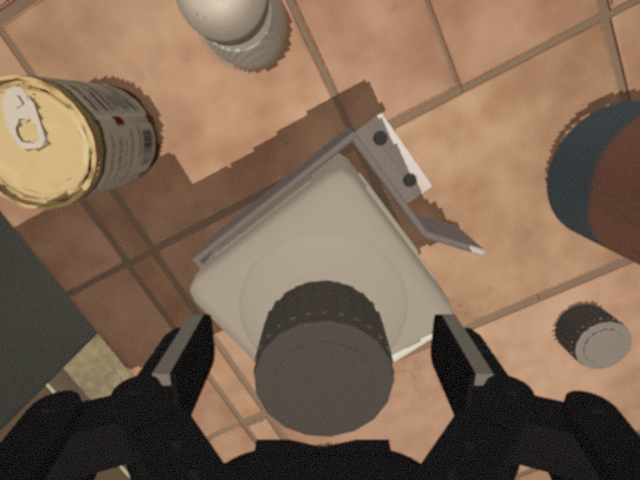

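Open tips are at z≈110 and straddle the cap, which is centred at u≈323. Now I'll close.

>>> {"name": "carry_out", "arguments": {
  "series": [
    [[0,-2,0],[0,0,0]],
    [[0,-2,0],[0,0,0]],
    [[0,-2,0],[0,0,0]],
    [[0,-2,0],[0,0,0]],
    [[0,-2,0],[0,0,0]],
    [[0,-2,0],[0,0,0]],
    [[0,-2,0],[0,0,0]],
    [[0,-2,0],[0,0,0]]
  ],
  "claw": 30,
  "squeeze": 70
}}

```text
time: 8.57
eef_pos: [540.6, -53.8, 77.1]
tool_rot: [-1.568, -0.001, -0.473]
ft_force: [0.6, -1.2, 5.2]
width: 46.9
```

```bash
python3 - <<'E'
from h import *
shot('side','s10');shot('wrist','w10')
a=cv2.imread('pics/s10.png')[150:300,250:450];cv2.imwrite('pics/s10z.png',cv2.resize(a,None,fx=4,fy=4,interpolation=cv2.INTER_CUBIC))
s=arm.read_state();print(s['eef_pos'],s['ft_force'],s['torque'],s['width'])
E
```

```text
[540.58203381 -53.77860192  77.12221312] [ 1.23727549 -1.93199113  5.12691224] [-0.27432896 -0.23399743 -0.05879239] 47.00750769627292
```

View pics/s10z.png

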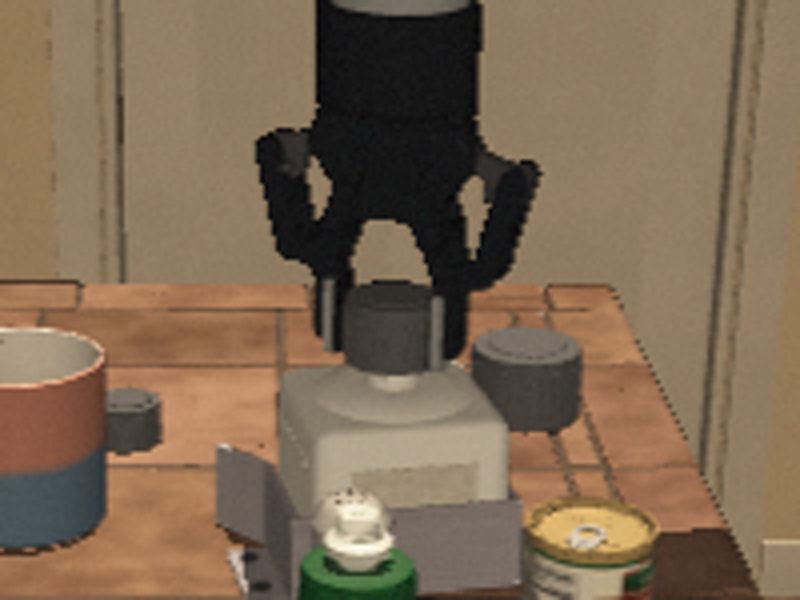

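View pics/w10.png

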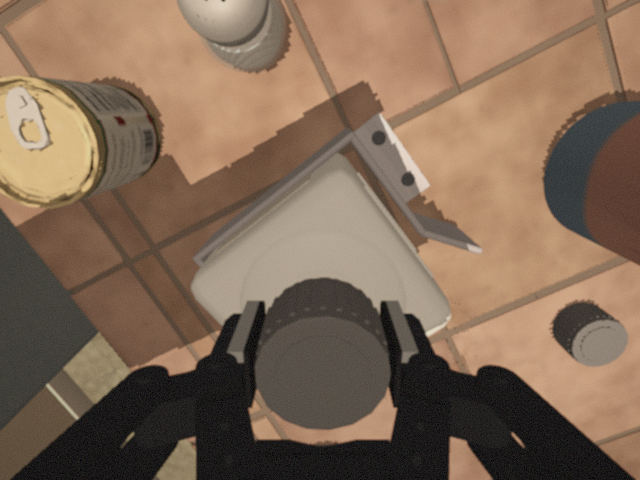

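The cap is gripped with the opening at 47 mm, and the tips are just above the cap's lower edge at about z 103. Next I press.

>>> {"name": "carry_out", "arguments": {
  "series": [
    [[0,1.5,0],[0,0,0]],
    [[0,3,0],[0,0,0]],
    [[0,4.5,0],[0,0,0]],
    [[0,6,0],[0,0,0]],
    [[0,7.5,0],[0,0,0]],
    [[0,7.5,0],[0,0,0]]
  ]
}}

```text
time: 9.17
eef_pos: [540.6, -53.8, 69.8]
tool_rot: [-1.568, -0.001, -0.474]
ft_force: [-0.0, -0.9, 11.5]
width: 46.9
```

>>> {"name": "carry_out", "arguments": {
  "series": [
    [[0,1,0],[0,0,0]],
    [[0,2,0],[0,0,0]],
    [[0,2.5,0],[0,0,0]],
    [[0,2.5,0],[0,0,0]]
  ]
}}

```text
time: 9.5
eef_pos: [540.7, -53.9, 69.4]
tool_rot: [-1.568, -0.002, -0.474]
ft_force: [-13.0, 1.0, 58.7]
width: 47.1
```

End stop reached. I'll ease the press to about 25 N and turn counterclockwise, which is negative about tool y since y points down.

>>> {"name": "carry_out", "arguments": {
  "series": [
    [[0,-1.2,0],[0,0,0]],
    [[0,-1.2,0],[0,-0.08,0]],
    [[0,-1.2,0],[0,-0.18,0]],
    [[0,-1.2,0],[0,-0.28,0]]
  ]
}}

```text
time: 9.83
eef_pos: [540.2, -53.5, 69.6]
tool_rot: [-1.568, -0.001, -0.19]
ft_force: [-10.4, 2.0, 37.1]
width: 46.7
```

>>> {"name": "carry_out", "arguments": {
  "series": [
    [[0,0,0],[0,-0.11,0]],
    [[0,0,0],[0,-0.22,0]],
    [[0,0,0],[0,-0.33,0]],
    [[0,0,0],[0,-0.44,0]],
    [[0,0,0],[0,-0.55,0]],
    [[0,0,0],[0,-0.66,0]],
    [[0,0,0],[0,-0.77,0]],
    [[0,0,0],[0,-0.88,0]]
  ]
}}

```text
time: 10.5
eef_pos: [539.7, -56.0, 69.5]
tool_rot: [-1.572, 0.0, 0.689]
ft_force: [-14.3, -10.3, 39.9]
width: 46.9
```

```bash
python3 - <<'E'
from h import *
shot('wrist','w11')
s=arm.read_state();print(s['eef_pos'],s['tool_rot'],s['ft_force'],s['torque'],s['width'],s['joints'])
E
```

```text
[539.68306588 -56.01730228  69.52124813] [-1.57220742e+00  3.67195585e-04  6.98997015e-01] [-12.42201273 -12.46245766  42.28738461] [-2.53099761  2.37499401  0.35898467] 46.99733848447214 [ 0.25996811  0.88390059 -0.41435178  1.7442739   0.55713779  0.63242991
  0.22154162]
```

View pics/w11.png

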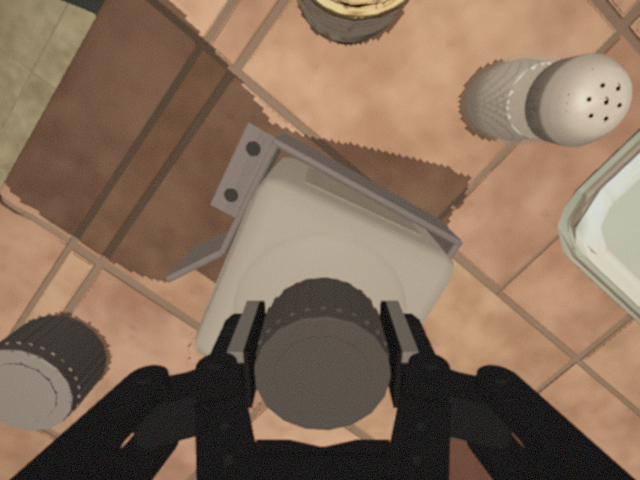

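Turned about 67° so far. I'll finish to about 77°, then lift gently and watch the force.

>>> {"name": "carry_out", "arguments": {
  "series": [
    [[0,0,0],[0,-0.09,0]],
    [[0,0,0],[0,-0.17,0]],
    [[0,0,0],[0,-0.17,0]],
    [[0,-2,0],[0,-0.17,0]],
    [[0,-4,0],[0,-0.17,0]],
    [[0,-6,0],[0,-0.17,0]],
    [[0,-8,0],[0,-0.17,0]]
  ]
}}

```text
time: 11.13
eef_pos: [539.1, -55.4, 75.8]
tool_rot: [-1.57, 0.001, 0.855]
ft_force: [-4.8, -8.4, -1.3]
width: 46.9
```

>>> {"name": "carry_out", "arguments": {
  "series": [
    [[0,-1.5,0],[0,0,0]],
    [[0,-3,0],[0,0,0]],
    [[0,-4,0],[0,0,0]],
    [[0,-4,0],[0,0,0]]
  ]
}}

```text
time: 11.47
eef_pos: [539.3, -55.0, 79.8]
tool_rot: [-1.57, 0.0, 0.856]
ft_force: [-3.7, -6.5, 1.0]
width: 46.8
```

```bash
python3 - <<'E'
from h import *
shot('side','s12')
a=cv2.imread('pics/s12.png')[150:300,250:450];cv2.imwrite('pics/s12z.png',cv2.resize(a,None,fx=4,fy=4,interpolation=cv2.INTER_CUBIC))
s=arm.read_state();print(s['eef_pos'],s['tool_rot'],s['ft_force'],s['torque'],s['width'])
E
```

```text
[539.26265239 -55.01759922  79.77497392] [-1.56955980e+00  4.14428214e-04  8.55576329e-01] [-3.44538    -6.97616299  1.15361259] [-1.45130663  0.74245906 -0.01762008] 46.808763577623566
```

View pics/s12z.png

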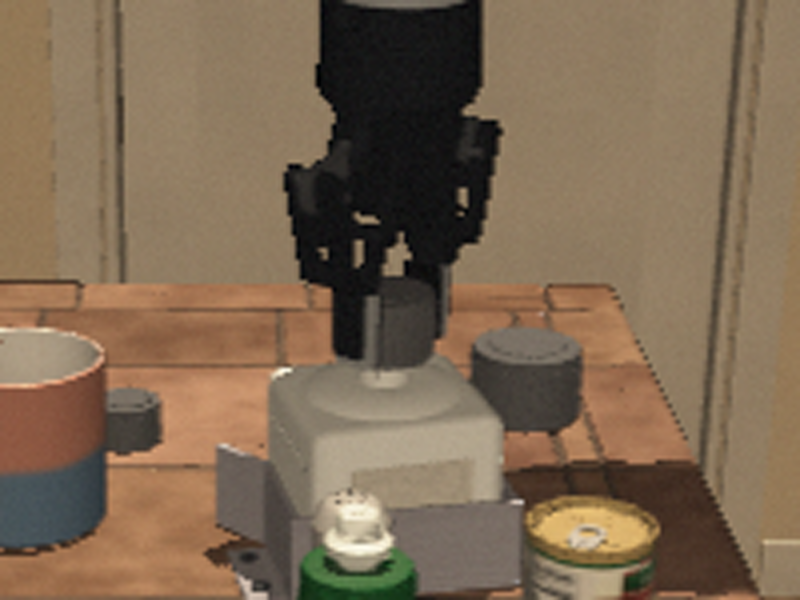

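The cap has risen to 2.7 mm above its locked height with about zero vertical load, so it's free. The jug stayed down and shifted a few mm sideways within the stall. I'll relieve the side load and keep lifting.

>>> {"name": "carry_out", "arguments": {
  "series": [
    [[-0.5,-2,0],[0,0,0]],
    [[-0.7,-4,-0.2],[0,0,0]],
    [[-0.7,-6,-0.2],[0,0,0]],
    [[-0.7,-8,-0.2],[0,0,0]],
    [[-0.7,-10,-0.2],[0,0,0]]
  ]
}}

```text
time: 11.93
eef_pos: [539.9, -54.4, 90.3]
tool_rot: [-1.57, -0.003, 0.856]
ft_force: [-0.9, 0.7, -0.7]
width: 47.1
```

```bash
python3 - <<'E'
from h import *
shot('side','s13')
a=cv2.imread('pics/s13.png')[150:300,250:450];cv2.imwrite('pics/s13z.png',cv2.resize(a,None,fx=4,fy=4,interpolation=cv2.INTER_CUBIC))
s=arm.read_state();print(s['eef_pos'],s['tool_rot'],s['ft_force'],s['torque'],s['width'])
E
```

```text
[540.00893014 -54.07515835  90.65709381] [-1.57003393 -0.00300567  0.85679507] [-3.3107234  -0.15029484  3.0247975 ] [-0.24098234  0.7277862  -0.03484184] 47.00972788065294
```

View pics/s13z.png

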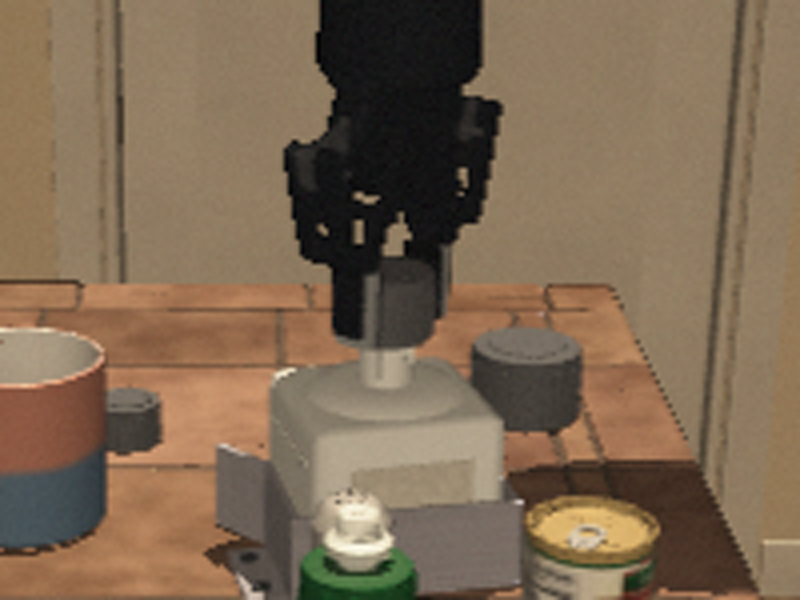

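The cap is sliding up the exposed neck and the jug is still standing. I'll lift the rest of the way.

>>> {"name": "carry_out", "arguments": {
  "series": [
    [[0,-4,0],[0,0,0]],
    [[0,-9,0],[0,0,0]],
    [[0,-16,0],[0,0,0]],
    [[0,-24,0],[0,0,0]],
    [[0,-36,0],[0,0,0]],
    [[0,-50,0],[0,0,0]],
    [[0,-62,0],[0,0,0]],
    [[0,-68,0],[0,0,0]]
  ]
}}

```text
time: 12.65
eef_pos: [540.5, -54.4, 160.1]
tool_rot: [-1.572, -0.004, 0.857]
ft_force: [-0.2, 0.7, -1.1]
width: 46.6
```

>>> {"name": "carry_out", "arguments": {
  "series": [
    [[0,0,0],[0,0,0]],
    [[0,0,0],[0,0,0]],
    [[0,0,0],[0,0,0]]
  ]
}}

```text
time: 12.9
eef_pos: [539.7, -54.6, 157.6]
tool_rot: [-1.57, -0.002, 0.857]
ft_force: [0.1, 0.5, -0.4]
width: 47.0
```

```bash
python3 - <<'E'
from h import *
shot('side','s14');shot('top','t14');shot('wrist','w14')
a=cv2.imread('pics/s14.png')[100:290,230:450];cv2.imwrite('pics/s14z.png',cv2.resize(a,None,fx=3.5,fy=3.15789,interpolation=cv2.INTER_CUBIC))
a=cv2.imread('pics/t14.png')[180:370,240:460];cv2.imwrite('pics/t14z.png',cv2.resize(a,None,fx=3.5,fy=3.1579,interpolation=cv2.INTER_CUBIC))
s=arm.read_state();print(s['eef_pos'],s['tool_rot'],s['ft_force'],s['torque'],s['width'])
E
```

```text
[539.6861188  -54.51254773 157.6171522 ] [-1.56943753 -0.00212245  0.85665172] [-0.26312343 -0.10976305 -0.43074242] [0.03358771 0.04301643 0.02110741] 46.7006498824073
```

View pics/s14z.png

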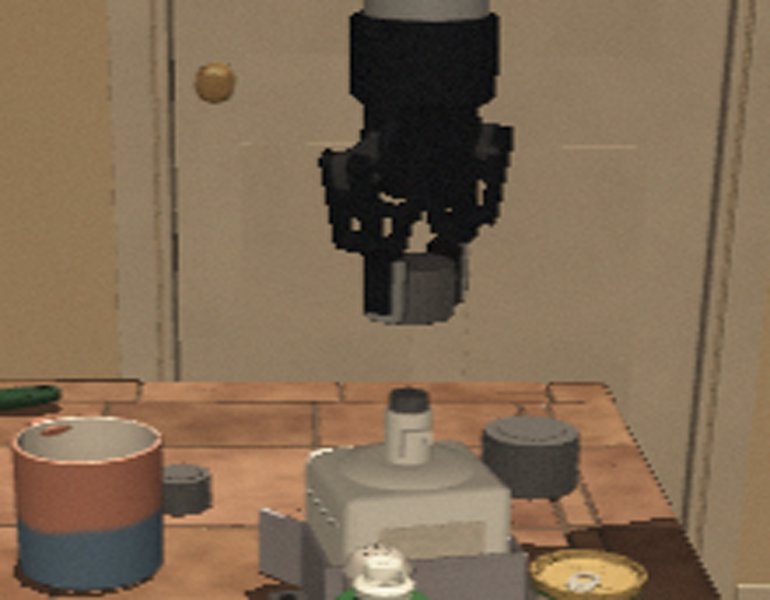

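View pics/t14z.png

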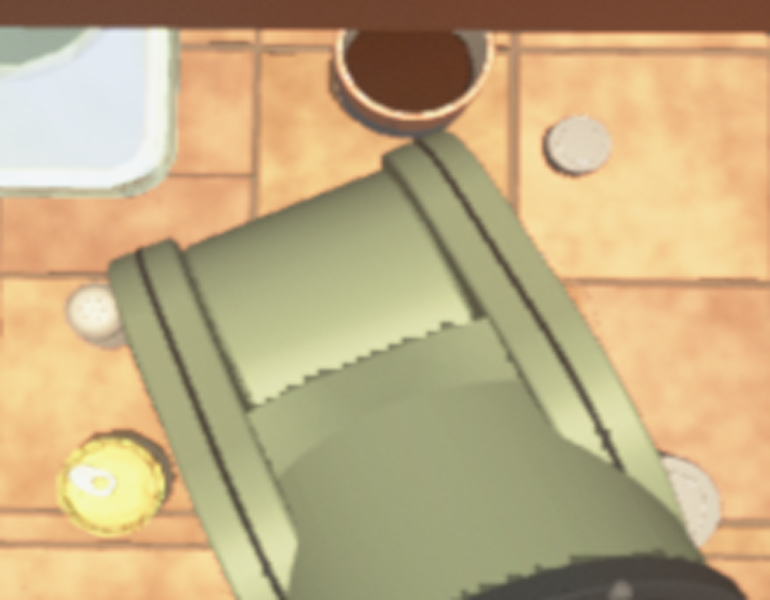

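View pics/w14.png

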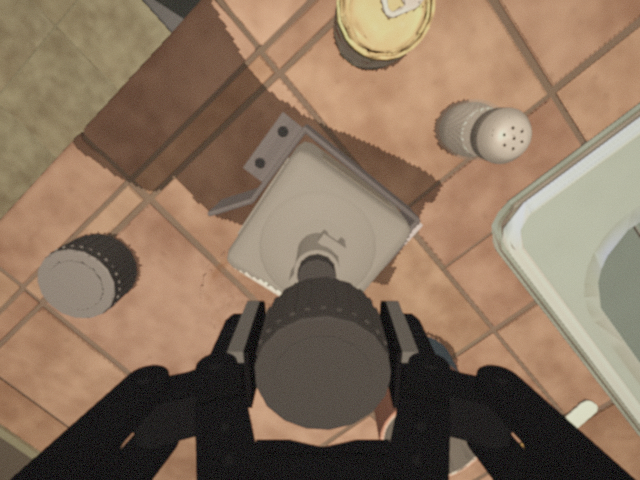

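```bash
python3 - <<'E'
from fit import *
np.set_printoptions(precision=1,suppress=True)
print('mouth side',atz('s14',230+409/3.5,100+396/3.15789,131.5),'wrist',atz('w14',316,262,131.5))
# cap in side: bottom centre z estimate at known xy
for h in(150,160,170,180,190): print(h,(proj('s14',[539.7,-54.5,h])[0]-[230,100])*[3.5,3.15789])
c,s=np.cos(1.75),np.sin(1.75)
L=[(-44,73,45),(49,52,45),(49,-52,45),(48,48,84),(48,-48,84),(-48,48,84)]
print(proj('w14',[(541.4+c*a-s*b,-58.2+s*a+c*b,z) for a,b,z in L]))
a=cv2.imread('pics/w14.png')[100:300,190:450];cv2.imwrite('pics/w14z.png',cv2.resize(a,None,fx=3,fy=3,interpolation=cv2.INTER_CUBIC))
E
```

```text
mouth side [540.7 -54.8 131.5] wrist [534.5 -51.5 131.5]
150 [411.9 366.9]
160 [412.4 350.9]
170 [412.9 334.8]
180 [413.5 318.6]
190 [414.  302.3]
[[204.6 216.3]
 [302.4 134.9]
 [410.6 223.6]
 [303.5 144.6]
 [418.1 237.9]
 [215.9 258.7]]
```

View pics/w14z.png

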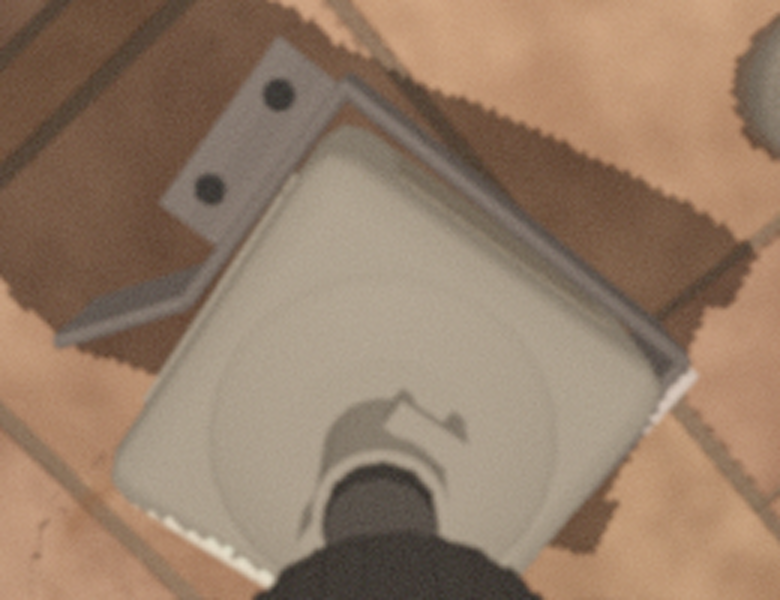

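Final checks:
- **Cap:** held level, with its underside at z≈180 mm, about 48 mm above the mouth and within roughly 1–6 mm of the jug's axis.
- **Jug:** its rear gap to the stall's back wall matches the home prediction.
- **Bystanders:** their positions are unchanged in the images.

I'm handing in.

```bash
python3 - <<'E'
from h import *
s=arm.read_state();print(s['time'],s['eef_pos'],s['ft_force'],s['width']); print(arm.finish_job())
E
```

```text
13.05 [539.6861188  -54.51254773 157.6171522 ] [-0.26312343 -0.10976305 -0.43074242] 46.7006498824073
the job is handed in; nothing more can be done
None
```

The job is handed in at 13.05 s, with the jug home in the stall and its cap held above the mouth; no verdict was reported.

**What I did**
- **Jug:** I pushed it with both fingertips on its rear face until it stopped against the stall's back wall. The force rose to about 27 N with no further motion.
- **Cap:** I gripped it, pressed it to the plunger's end stop and turned it about 77° counterclockwise under roughly 40 N. It then lifted off with no real load.

**Last checks**
- The fingers stand at 47 mm on the cap, which is level. Its underside is at about z = 180 mm, roughly 48 mm above the mouth.
- The mouth's centre is about 1 mm from the tool axis by the side view, and about 6 mm by the partly hidden wrist view.
- The jug is standing. Its gap to the back wall is no larger than predicted for home, though I judged this from rounded corners in the image.
- The tin, shaker and mug look unmoved.

**What disagreed**
- The open fingertips stood about 36 mm behind the reported TCP in both the side and wrist views, not the stated 13 mm. I corrected the grasp height for this. It also means the push was higher than planned, at roughly 50 mm, but the jug did not tip.
- Views placed the cap 3–4 mm apart, and I used a value in between.
- The press peaked at 59 N before I eased it off.
- Turning the cap shifted the jug about 6 mm sideways within the stall's play.

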